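# Find the hidden vent of a casting mould by feel and open it with the venting rod

## Task

Open the vent of the round plaster mould: its vent plug is flush with the cover and cannot be seen, so take the venting rod out of its wooden stand, slide its tip lightly over the cover around the centre until you feel it drop at the vent, and push it fully down. Leave the rod standing in the open vent, let go of it, and do not disturb the cups and the stopper nearby.

Things in the scene. Friction and masses are not known exactly. Their poses are not given: they have to be found in the camera images.
- mould: Round plaster casting mould, 196 mm across, fixed to the bench, with a black band and small buckle on its side; under more than about 45 N from the rod the plaster is damaged. Origin: centre of its underside, z up. On it lies a tight cover that does not turn: a flat surface 71 mm above the bench with a raised rim (inside radius 83 mm, 6 mm high) and a low centre boss (radius 16 mm, 8 mm high)
- cover_centre (a point): Centre of the cover at the height of its flat surface (inside the low boss). The vent is a round hole 24 mm across whose centre lies 52 mm from this point, in a direction that differs every time and bears no relation to the mould's yaw: it can only be found by touch
- vent (a joint): How far the vent plug is pushed down, m: 0 = flush, 0.032 = fully down, vent open. The plug is a plaster disc 24 mm across that fills the hole, same material and level as the cover, no visible joint. It sinks straight down under more than about 3 N and stays where it is left; no spring. With the plug down the rod stands in the hole by itself, leaning up to about 0.2 rad
- rod: Venting rod, 139 mm long, about 0.2 kg, upright in the stand, tip down. Steel shaft 18 mm across with a rounded tip for the lowest 66 mm, brass collar 26 mm across from 66 to 76 mm, square wooden handle 28 x 28 mm from 75 to 135 mm above the tip. Origin at the tip, z up along the rod to the handle; x and y square to the handle's flat sides
- rod_tip (a point): Lower end of the rod (same point as its origin)
- rod_handle (a point): Middle of the rod's square handle, 105 mm above the tip
- stand: Wooden stand, fixed: base 110 x 110 x 12 mm and a block 80 x 80 mm with its top 50 mm above the bench; a 22 mm hole in the middle goes down to 12 mm above the bench and holds the rod upright. Origin: centre of its underside
- cup: Bystander: clay cup 66 mm wide, 65 mm high, standing loose; origin at the centre of its foot
- tall_cup: Bystander: waisted clay cup about 66 mm wide, 76 mm high, standing loose; origin at the centre of its foot
- stopper: Bystander: round plaster stopper 50 mm wide, 33 mm high, standing loose; origin at the centre of its foot
Not all that is in view belongs to the job. Of the things like the rod, leave any that is turquoise; of the rest the smaller one is meant.

How it is judged:
On the way, in this order (a step that is already met when the one before it is completed fails the run):
1. the rod is out of the stand and its tip touches the cover (contact force between rod and mould above 0.5 N and horizontal distance between rod_tip and cover_centre below 0.083 m).
2. the vent plug is pushed down by the rod (value of joint vent above 0.027 m and z of rod_tip in the frame of cover_centre below -0.024 m and horizontal distance between rod_tip and cover_centre below 0.075 m), for 0.2 s.
At the end, for the whole second after the job is handed in: The vent plug is at least 27 mm down (of 32), the rod stands at rest in the vent with its tip at least 24 mm below the cover's surface and less than 0.35 rad off upright, released (all of step 2 and angle between rod's own z axis and vertical below 0.35 rad and linear speed of rod below 0.02 m/s); the robot touches nothing.
It fails at once if the rod presses on the mould with more than 45 N (contact force between rod and mould above 45 N).
It fails at once if a cup or the stopper is moved by more than 25 mm (distance of any of cup, tall_cup, stopper from where it was at the start of the episode above 0.025 m).
It also fails if it takes over 72 s, if anything falls off the work surface, if the arm or the gripper's body presses on something with over 40 N, if the wrist force passes 120 N, or if a joint passes its speed limit or range.

## Robot

A 6-joint arm with a two-finger parallel gripper is mounted at the origin on a cart in front of the work surface, level with it; the furniture and walls round the work are solid. World frame = base frame: x ahead of the robot, y to its left, z up, the work surface at z = 0. Lengths are in m, angles in rad, forces in N, time in s.
With the tool pointing down it reaches from about 0.4 to 0.825 m from the base axis. Payload 7 kg.
Tool frame: the origin (TCP) lies at the very end of the fingers, on their centre line; the grasp point (between the pads) lies 19 mm behind it; z points along the fingers, y is the line along which they close (so a half turn about z gives the same grasp; the last joint's range is limited). The gripper opens to 85 mm and grips with 20 to 120 N. Pads are 22 mm wide; open, the fingers measure 114 mm over their backs; the gripper's body (76 mm by 85 mm) begins 54 mm behind the grasp point. The pads swing forward as they close: fully open they stand 13 mm farther back than shut.
Start: joints at [1.532, 0.359, 0.012, 0, -1.224, -0.288], TCP at [0.217, 0.639, 0.231] pointing down, gripper open.
Joint ranges: [-3.07, 3.07], [-1.43, 2.12], [-1.02, 1.25], [-3.03, 1.67], [-3.05, -0], [-3.03, 3.03]. Speed limits (rad/s): [2.39, 2.39, 3.01, 3.14, 3.14, 3.14].

## Interface

Orientations are given as a unit quaternion [w, x, y, z].
In Python, from bench import r gives the robot as it stands. The module is installed in compiled form; this text tells all that it offers. Calls block until the motion is done:
- r.movep(position, orientation): joint-space move of the TCP to a pose.
- r.move_linear(position, frame=None, feed=0.15): straight line of the TCP; frame=None keeps the orientation; feed is the mean speed in m/s.
- r.goto_joints(angles): joint-space move.
- r.command_gripper(opening): finger opening in m; the grip force is fixed at half the most; returns when the fingers have stopped.
- r.sleep(seconds).
- r.ik(position, orientation): joint angles nearest the present ones, or None.
- r.read_state(): the state.
- r.capture(name): name is "scene" or "side" or "wrist"; returns a dict with "pixels" (480x640x3 uint8, red, green, blue), "depth" (480x640 float32, m along the optical axis (not along the pixel's ray), 0 where there is no reading), "fovy" (degrees; the focal length in pixels is half the picture's height over the tangent of half this angle, whatever the lens; pixels are square), "cx", "cy" (the principal point, pixels), "dist" ([k1, k2, p1, p2, k3] as OpenCV has them; the pictures are not rectified), "eye" and "orientation" of the camera in the world. Camera axes: x right, y down, z forward; pixel columns grow to the right and rows downward; lengths in m; the calibration is good to about 2 mm. A picture is of the moment at which its call begins.
A pose or a line that the arm cannot do raises r.MotionError and nothing moves.
- r.finish_job(): hands the job in; it is judged then, once.
Trained networks look in the newest picture that a camera, given by its name, has taken for a name from the list of things; names that differ only in an ending like _2 or _b are one class to them, and where a whole thing is asked for, a point or a joint stands for the part that bears it (a point fixed in the world has none). Each returns a list of dicts, best first, with "p" (0 to 1); they miss things now and then, are a little off and sometimes report something else, mostly with a low value. They report only what shows in the picture. A call takes as long as a camera call. They do not tell look-alikes from the thing itself.
- r.boxes_of(thing, camera): "point" ([x, y, z] in m, in the coordinates of the camera as it stood for that picture, good to about 4 mm: the middle of the surface that is visible of it).
The state is a dict: "time": time; "q": joint angles; "joint_vel": joint speeds; "tau": joint torques, N m; "position": TCP position; "tool_rot": TCP orientation; "ft_force": force on the tool from outside, world axes, zero at the start; "moment": the same for the moment, N m; "grip_width": finger opening in m; "finger_force": force on a finger pad.
Only numpy, scipy, OpenCV 4.12 (cv2) and the standard library are available. Lean on these libraries where they do the work, as an engineer would, in place of code of your own. Each camera call takes 0.05 s, during which the arm holds its last target. There are 200 camera calls.

## Working session

There is one attempt and no reset: what is moved stays moved. The work goes in short steps, each a Python script; the robot and the scene stay as the last script left them, time stands still between calls to the robot, and variables do not carry over. Pictures are saved under pics/ and viewed, at most 10 in all, crops included, and the job is handed in when it is done.

```bash
mkdir -p pics
cat > h.py <<'E'
from bench import r
import numpy as np, cv2
from scipy.spatial.transform import Rotation as R
def rot(q): return R.from_quat([q[1],q[2],q[3],q[0]]).as_matrix()
def K(c):
    f=240/np.tan(np.radians(c["fovy"])/2); return np.array([[f,0,c["cx"]],[0,f,c["cy"]],[0,0,1.]])
def w(c,p): return rot(c["orientation"])@np.array(p)+c["eye"]
def pix(c,P):
    pc=rot(c["orientation"]).T@(np.array(P)-c["eye"])
    return cv2.projectPoints(pc.reshape(1,3),np.zeros(3),np.zeros(3),K(c),np.array(c["dist"]))[0].ravel()
def cloud(c):
    v,u=np.mgrid[0:480,0:640]; n=cv2.undistortPoints(np.stack([u,v],-1).reshape(-1,1,2).astype(np.float64),K(c),np.array(c["dist"])).reshape(480,640,2)
    d=c["depth"].astype(float); pc=np.concatenate([n*d[...,None],d[...,None]],-1)
    P=pc@rot(c["orientation"]).T+c["eye"]; P[d==0]=np.nan; return P
def save(c,n): cv2.imwrite("pics/"+n+".png",c["pixels"][:,:,::-1])
def down(a): # tool z down, tool y axis at world angle a
    y=np.array([np.cos(a),np.sin(a),0]); z=np.array([0,0,-1.]); x=np.cross(y,z)
    q=R.from_matrix(np.stack([x,y,z],1)).as_quat(); return [q[3],q[0],q[1],q[2]]
E
cat > a.py <<'E'
from h import *
s=r.read_state(); print(s["time"],s["position"],s["tool_rot"],s["grip_width"])
for cam in ["scene","side","wrist"]:
    c=r.capture(cam); save(c,cam+"0"); print(cam,c["eye"],c["fovy"],c["dist"])
    for t in ["mould","rod","stand","cup","tall_cup","stopper"]:
        for o in r.boxes_of(t,cam):
            P=w(c,o["point"]); print(t,round(o["p"],2),P.round(3),pix(c,P).round())
E
python3 a.py
```

```text
0.0 [0.2165541  0.63882727 0.23038322] [ 7.95912360e-04  9.86668290e-01 -1.62742273e-01 -6.69135124e-05] 0.08522187081405212
scene [0.1496553  0.28577571 0.76610499] 49.049598806845474 [-0.15275297  0.          0.          0.          0.        ]
mould 0.84 [0.56  0.011 0.074] [253. 306.]
rod 0.82 [ 0.383 -0.289  0.101] [454. 245.]
rod 0.72 [ 0.522 -0.225  0.115] [367. 220.]
rod 0.68 [ 0.556 -0.339  0.144] [392. 167.]
stand 0.92 [ 0.508 -0.208  0.03 ] [364. 261.]
cup 0.59 [ 0.368 -0.152  0.036] [409. 322.]
tall_cup 0.77 [ 0.724 -0.172  0.05 ] [267. 208.]
stopper 0.64 [ 0.446 -0.418  0.038] [456. 213.]
stopper 0.34 [ 0.506 -0.209  0.031] [365. 261.]
side [-0.0107784  -0.96471057  0.70449494] 42.72611271304943 [-0.2155912  0.         0.         0.         0.       ]
mould 0.92 [ 0.557 -0.042  0.072] [280. 212.]
mould 0.16 [ 0.362 -0.152  0.042] [222. 283.]
rod 0.82 [ 0.381 -0.306  0.098] [276. 299.]
rod 0.81 [ 0.554 -0.364  0.136] [384. 262.]
rod 0.77 [ 0.518 -0.249  0.111] [325. 249.]
stand 0.73 [ 0.511 -0.261  0.029] [325. 291.]
stand 0.21 [ 0.519 -0.238  0.112] [321. 246.]
cup 0.68 [ 0.362 -0.151  0.042] [222. 283.]
tall_cup 0.89 [ 0.746 -0.167  0.067] [391. 214.]
stopper 0.81 [ 0.44  -0.439  0.029] [354. 364.]
wrist [0.28556032 0.61755031 0.3742277 ] 71.82538808283245 [-0.03189764  0.          0.          0.          0.        ]
```

View pics/scene0.png

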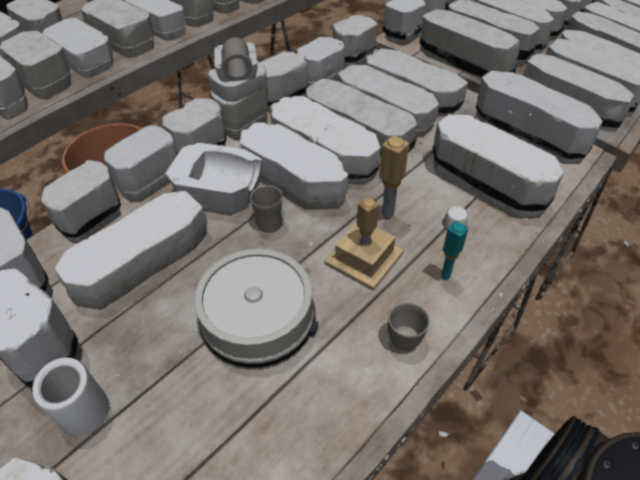

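View pics/side0.png

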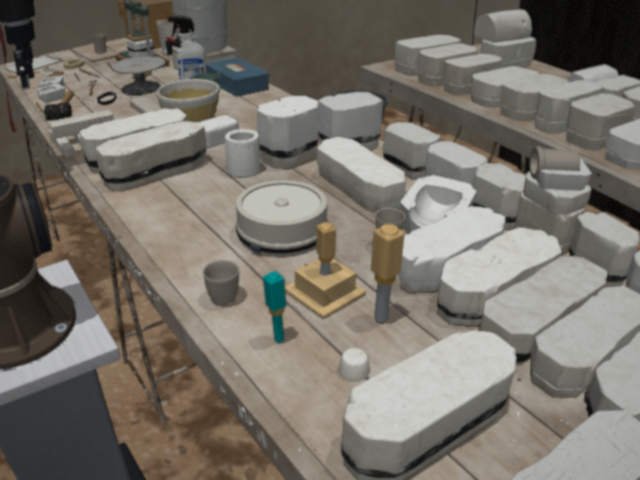

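Three rod-like things are in the scene picture: turquoise (454,245), which is to be left; large brown (392,167); and small brown in the stand (367,220). The small brown one is meant: it is the smaller of the non-turquoise two, and it stands in the stand. The mould is at (253,306), the cups at (408,325) and (266,208), and the stopper at (456,218). I'll look from close by to confirm and measure.

```bash
cat > b.py <<'E'
from h import *
import pickle
out=[]
for i,(p,a) in enumerate([((0.45,-0.12,0.33),-0.3-np.pi/2),((0.47,-0.2,0.33),-0.3-np.pi/2)]):
    q=down(a); 
    sols=[(s,r.ik(p,down(s))) for s in (a,a+np.pi)]
    s0=r.read_state()["q"]; sols=[x for x in sols if x[1] is not None]
    a=min(sols,key=lambda x:abs(x[1][5]))[0]
    r.movep(list(p),down(a)); c=r.capture("wrist"); out.append(c); save(c,f"wrist{i+1}")
    st=r.read_state(); print(st["time"],st["position"],a,np.round(st["q"],2),c["eye"],st["ft_force"])
    for t in ["mould","rod","stand","cup","tall_cup","stopper"]:
        for o in r.boxes_of(t,"wrist"):
            P=w(c,o["point"]); print(t,round(o["p"],2),P.round(3),pix(c,P).round())
    P=cloud(c)
    m=(np.hypot(P[...,0]-.52,P[...,1]+.235)<.045)&(P[...,2]>.11)
    q=P[m]; zt=np.percentile(q[:,2],90) if len(q) else 0; q=q[abs(q[:,2]-zt)<.008]
    print("handle top",len(q),zt,q.mean(0) if len(q) else 0,cv2.minAreaRect((q[:,:2]*1000).astype(np.float32)) if len(q) else 0)
    m=(np.hypot(P[...,0]-.515,P[...,1]+.235)<.08)&(abs(P[...,2]-.05)<.006); q=P[m]
    print("block top",len(q),np.median(q[:,2]),cv2.minAreaRect((q[:,:2]*1000).astype(np.float32)))
    m=(np.hypot(P[...,0]-.56,P[...,1])<.13)&(P[...,2]>.06); q=P[m]
    if len(q): print("mould",len(q),cv2.minEnclosingCircle((q[:,:2]*1000).astype(np.float32)),np.median(q[:,2]))
    m=m&(P[...,2]>.0745)&(np.hypot(P[...,0]-.56,P[...,1])<.06);q=P[m]
    if len(q): print("boss",len(q),cv2.minEnclosingCircle((q[:,:2]*1000).astype(np.float32)))
pickle.dump(out,open("w.pkl","wb"))
E
python3 b.py
```

```text
3.9167 [ 0.45026955 -0.11952318  0.32979446] -1.8707963267948966 [ 0.16 -0.05 -0.26 -0.   -1.36  1.11] [ 0.51981033 -0.13930247  0.47269212] [ 0.41815641 -0.1992682  -0.00065808]
mould 0.92 [ 0.583 -0.007  0.072] [193. 126.]
rod 0.89 [ 0.37  -0.202  0.017] [392. 236.]
rod 0.82 [ 0.591 -0.346  0.04 ] [471.  31.]
rod 0.65 [ 0.528 -0.227  0.148] [408. 107.]
stand 0.6 [ 0.523 -0.221  0.053] [384. 121.]
stand 0.35 [ 0.527 -0.007  0.076] [210. 173.]
cup 0.88 [ 0.356 -0.137  0.035] [352. 262.]
stopper 0.88 [ 0.451 -0.416  0.033] [541. 133.]
handle top 944 0.15063789447340703 [ 0.53578016 -0.2320497   0.14799366] ((536.1103515625, -232.82762145996094), (28.316001892089844, 27.72946548461914), 79.88215637207031)
block top 3454 0.05026674622258173 ((528.8342895507812, -232.29244995117188), (80.71968841552734, 80.70826721191406), 6.554827690124512)
mould 44169 ((558.415771484375, -16.593408584594727), 119.88716888427734) 0.07821458792673958
boss 502 ((578.9974365234375, -4.034637928009033), 14.359232902526855)
4.6917 [ 0.46986599 -0.20033151  0.32967679] -1.8707963267948966 [-0.02  0.03 -0.18 -
[... 278 characters left out ...]
0.81 [ 0.53  -0.233  0.052] [331. 149.]
cup 0.82 [ 0.353 -0.131  0.039] [298. 294.]
cup 0.24 [ 0.53  -0.231  0.149] [333. 151.]
tall_cup 0.77 [ 0.706 -0.178  0.03 ] [242.  16.]
stopper 0.85 [ 0.452 -0.415  0.034] [482. 166.]
handle top 3773 0.42977831286557366 [ 0.48308695 -0.22128076  0.42722431] ((482.2951354980469, -222.4427490234375), (22.582609176635742, 6.325872898101807), 58.14630126953125)
block top 3482 0.05023626928781333 ((528.59912109375, -232.32406616210938), (79.56588745117188, 80.38339233398438), 7.122223854064941)
mould 20931 ((579.5502319335938, -3.9522275924682617), 96.4425277709961) 0.07179573527706945
boss 452 ((579.1331787109375, -4.6369547843933105), 14.776416778564453)
```

Run:
```python
import cv2
a=cv2.imread("pics/wrist2.png"); b=cv2.imread("pics/scene0.png")[110:310,320:500]
cv2.imwrite("pics/crop.png",cv2.resize(b,None,fx=2.8,fy=2.8,interpolation=cv2.INTER_CUBIC))
```

```text
(no output)
```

View pics/crop.png

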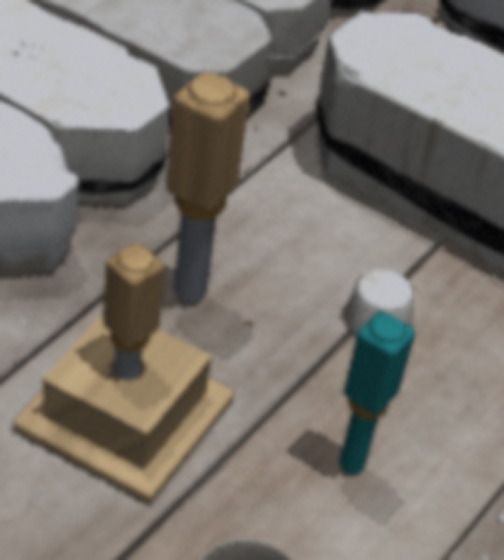

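View pics/wrist2.png

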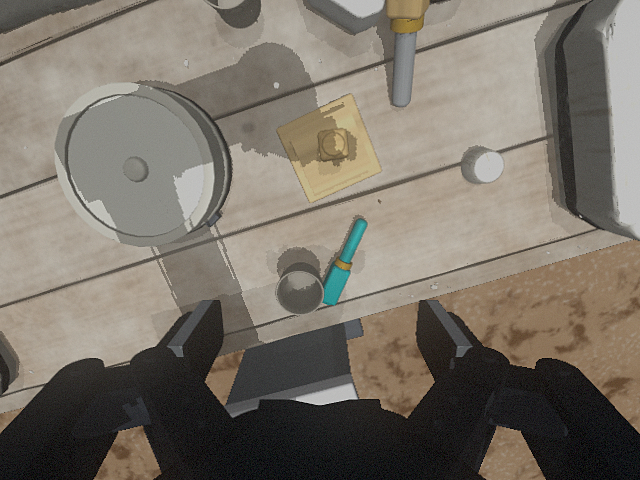

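The scene crop shows the small brown rod in the stand at about (130,300) of the crop. It is the one meant; the large brown and the turquoise are the look-alikes. In the wrist view those two have since fallen over: turquoise at (345,262), beside the cup at (300,292), and the large one at (402,60). The small rod is at (333,145) in its stand, and the mould boss is at (136,169).

Run:
```python
from h import *
import pickle
for c in pickle.load(open("w.pkl","rb")):
    P=cloud(c); B=np.hypot(P[...,0]-.533,P[...,1]+.232)<.04
    for lo,hi in[(.1445,.1485),(.1495,.156),(.14,.16)]:
        q=P[B&(P[...,2]>lo)&(P[...,2]<hi)]; 
        if len(q)>5: print(lo,len(q),q.mean(0).round(4),cv2.minAreaRect((q[:,:2]*1000).astype(np.float32)))
    f=np.zeros((480,640),np.uint8)
    m=(abs(P[...,2]-.071)<.002)&(np.hypot(P[...,0]-.5795,P[...,1]+.0045)<.08); print("flat",np.median(P[m][:,2]),m.sum())
    m=(P[...,2]>.0745)&(np.hypot(P[...,0]-.5795,P[...,1]+.0045)>.075)&(np.hypot(P[...,0]-.5795,P[...,1]+.0045)<.11); q=P[m]
    from scipy.optimize import least_squares
    for o in [least_squares(lambda v:np.hypot(q[:,0]-v[0],q[:,1]-v[1])-v[2],[.58,0,.09],loss="soft_l1",f_scale=.003)]: print("rim",o.x,len(q))
s=r.capture("scene"); save(s,"scene1")
for t in ["cup","tall_cup","stopper"]:
    for o in r.boxes_of(t,"scene")[:1]:print(t,w(s,o["point"]).round(3))
a=np.abs(cv2.imread("pics/scene0.png")[280:360,370:445].astype(int)-cv2.imread("pics/scene1.png")[280:360,370:445]).mean();print("cup diff",a)
for a in (-.17,.12,-.17+np.pi,.12+np.pi,-.17-np.pi): 
    for p in ([.533,-.232,.098],[.63,0,.15]): 
        k=r.ik(p,down(a)); print(a,None if k is None else np.round(k,2))
```

```text
0.1445 438 [ 0.5353 -0.2316  0.1465] ((535.7559204101562, -232.77557373046875), (28.349702835083008, 26.786117553710938), 79.65166473388672)
0.1495 348 [ 0.5357 -0.2332  0.1505] ((535.9141845703125, -233.01747131347656), (19.30190658569336, 20.067373275756836), 38.242855072021484)
0.14 983 [ 0.5358 -0.2317  0.1477] ((536.0967407226562, -232.82518005371094), (28.316001892089844, 27.932363510131836), 79.88215637207031)
flat 0.07131235410473774 14699
rim [ 0.57605359 -0.00542346  0.09040022] 6992
0.1445 400 [ 0.5359 -0.2333  0.1465] ((536.0341796875, -233.6101531982422), (27.188440322875977, 26.858455657958984), 81.21788024902344)
0.1495 286 [ 0.5357 -0.2337  0.1505] ((535.990234375, -233.72816467285156), (19.224082946777344, 19.060565948486328), 63.620521545410156)
0.14 851 [ 0.5361 -0.2335  0.1479] ((535.8665161132812, -233.6428985595703), (27.995328903198242, 27.44940757751465), 80.21000671386719)
flat 0.0713532333669824 13198
rim [ 0.5789545  -0.0046182   0.08885296] 5365
cup [ 0.371 -0.153  0.036]
tall_cup [ 0.724 -0.175  0.05 ]
stopper [ 0.441 -0.413  0.032]
cup diff 18.24361111111111
-0.17 None
-0.17 [ 0.31  0.35 -0.2   0.   -1.02  2.66]
0.12 [-0.07  0.33 -0.37  0.   -0.87 -2.95]
0.12 [ 0.31  0.35 -0.2   0.   -1.02  2.95]
2.971592653589793 [-0.07  0.33 -0.37  0.   -0.87 -0.1 ]
2.971592653589793 [ 0.31  0.35 -0.2   0.   -1.02 -0.48]
3.2615926535897932 [-0.07  0.33 -0.37  0.   -0.87  0.19]
3.2615926535897932 [ 0.31  0.35 -0.2   0.   -1.02 -0.19]
-3.311592653589793 [-0.07  0.33 -0.37  0.   -0.87 -0.1 ]
-3.311592653589793 [ 0.31  0.35 -0.2   0.   -1.02 -0.48]
```

Run:
```python
from h import *
q=down(np.pi-.17)
r.movep([.5345,-.233,.2],q); r.move_linear([.5345,-.233,.098],feed=.1)
r.command_gripper(0.0); s=r.read_state(); print(s["time"],s["grip_width"],s["finger_force"],s["ft_force"],s["position"])
r.move_linear([.5345,-.233,.2],feed=.1)
r.sleep(.2); s=r.read_state(); print(s["time"],s["grip_width"],s["ft_force"],s["position"])
r.movep([.53,-.06,.24],q)
for n in("scene","side"):
    c=r.capture(n); save(c,n+"2"); print(pix(c,[.53,-.06,.24-.086]))
    P=cloud(c); m=(np.hypot(P[...,0]-.53,P[...,1]+.06)<.03)
    for lo in np.arange(.14,.24,.01):
        k=P[m&(P[...,2]>lo)&(P[...,2]<lo+.01)]; print(lo.round(3),len(k),k.mean(0).round(4) if len(k) else '',np.ptp(k[:,:2],axis=0).round(4) if len(k) else'')
a,b=cv2.imread("pics/scene2.png"),cv2.imread("pics/side2.png")
cv2.imwrite("pics/c2.png",np.hstack([cv2.resize(a[100:350,180:380],(400,500)),cv2.resize(b[100:300,210:370],(400,500))]))
print(r.read_state()["time"],r.read_state()["ft_force"])
```

```text
8.1833 0.02730099796069828 58.26966047286987 [-3.84895378  1.48579444  5.57548229] [ 0.53305085 -0.2328785   0.0980799 ]
9.55 0.027324179077649172 [ 0.49875727 -0.17656749 -2.42024159] [ 0.53429095 -0.23295839  0.19939701]
[295.04307731 257.92115446]
0.14 0  
0.15 9 [ 0.5239 -0.0556  0.1581] [0.0111 0.0133]
0.16 50 [ 0.5211 -0.0571  0.165 ] [0.0145 0.016 ]
0.17 46 [ 0.5217 -0.0559  0.175 ] [0.0132 0.0128]
0.18 54 [ 0.522  -0.0559  0.1852] [0.0116 0.0152]
0.19 57 [ 0.5223 -0.0563  0.1952] [0.0119 0.0158]
0.2 55 [ 0.5225 -0.0559  0.2054] [0.0124 0.0139]
0.21 30 [ 0.522 -0.055  0.214] [0.0135 0.0126]
0.22 64 [ 0.5203 -0.0542  0.2243] [0.0202 0.0184]
0.23 58 [ 0.524  -0.0496  0.2346] [0.0288 0.0225]
[272.80996042 183.39324852]
0.14 0  
0.15 19 [ 0.5262 -0.0677  0.1576] [0.0147 0.017 ]
0.16 40 [ 0.5256 -0.0682  0.1653] [0.0147 0.0189]
0.17 45 [ 0.5269 -0.0681  0.1749] [0.0175 0.014 ]
0.18 45 [ 0.5275 -0.0693  0.1848] [0.0163 0.0178]
0.19 50 [ 0.5271 -0.0685  0.1949] [0.021  0.0136]
0.2 45 [ 0.5276 -0.0693  0.205 ] [0.0186 0.0144]
0.21 42 [ 0.5269 -0.0695  0.2144] [0.0186 0.0183]
0.22 61 [ 0.5265 -0.0721  0.2247] [0.0244 0.0184]
0.23 82 [ 0.5268 -0.0739  0.2351] [0.0308 0.0255]
10.3917 [-0.86747541 -0.10503223 -2.2871982 ]
```

View pics/c2.png

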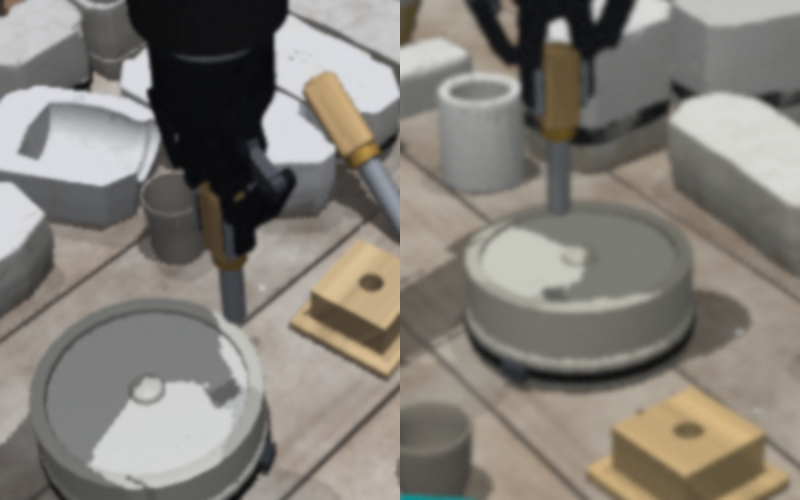

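The rod is held upright, with its tip at z≈0.154, 86 mm below the TCP and almost on the tool axis. The cups and stand look untouched. Next I touch down on the cover and slide.

```bash
cat > s.py <<'E'
from h import *
import json,sys
C=np.array([.579,-.0045]); q=down(np.pi-.17)
def F(n=4):
    v=[]
    for _ in range(n): v.append(r.read_state()["ft_force"]); r.sleep(.008)
    return np.mean(v,0)
def T(): return r.read_state()["time"]
E
python3 - <<'E'
from s import *
a=np.radians(-120); p=C+.052*np.array([np.cos(a),np.sin(a)])
r.move_linear([*p,.175],feed=.1); r.sleep(.3)
f=[]
for _ in range(10): f.append(r.read_state()["ft_force"]); r.sleep(.01)
f=np.array(f); b=f.mean(0); print(T(),b,f.std(0))
r.move_linear([*p,.1605],feed=.05); z=.1605
while z>.152:
    z-=.0004; t=T(); r.move_linear([*p,z],feed=.02); g=F()-b; print(round(z,4),round(T()-t,3),g.round(2))
    if g[2]>4: break
json.dump(dict(b=list(b),z=z,a=a),open("st.json","w")); print(T())
E
```

```text
11.625 [ 0.0338218  -0.20056767 -2.4159093 ] [0.48093595 0.40436315 0.45673536]
0.1601 0.283 [1.   0.1  0.53]
0.1597 0.283 [ 0.22  0.   -0.  ]
0.1593 0.283 [-0.19  0.15  0.05]
0.1589 0.283 [-0.19 -0.3   0.03]
0.1585 0.283 [ 0.35  0.38 -0.25]
0.1581 0.283 [-0.22  0.43  0.13]
0.1577 0.283 [0.24 0.24 0.26]
0.1573 0.283 [-0.25  0.13  0.59]
0.1569 0.283 [-1.53  0.82  4.83]
14.6167
```

```bash
cat > sweep.py <<'E'
from s import *
d=json.load(open("st.json")); b=np.array(d["b"]); z=d["z"]; a=d["a"]; tgt=6.
P=lambda a:C+.052*np.array([np.cos(a),np.sin(a)])
z-=.0001; r.move_linear([*P(a),z],feed=.02)
found=False; a0=a
while a<a0+6.4 and T()<48:
    a+=.11; r.move_linear([*P(a),z],feed=.04); g=F(3)-b
    print(round(np.degrees(a)),round(z,5),g.round(1),end=" ")
    if np.linalg.norm(g)>25: z+=.0006; r.move_linear([*P(a),z],feed=.02); print("!"); continue
    if g[2]<4:
        zz=z
        for i in range(5):
            zz-=.0004; r.move_linear([*P(a),zz],feed=.02); h=F(3)-b; print("p",h[2].round(1),end=" ")
            if h[2]>7: break
        else: found=True
        if found: z=zz; print("FOUND"); break
        z=zz-.00006*(tgt-h[2])
    else: z-=.00005*np.clip(tgt-g[2],-6,4)
    print()
d.update(z=z,a=a,found=found); json.dump(d,open("st.json","w")); print(T(),r.read_state()["position"])
E
python3 sweep.py
```

```text
-114 0.1568 [-4.5  1.7 10.5] 
-107 0.15702 [-3.8  1.6  9.4] 
-101 0.15719 [-3.3  0.4  7.8] 
-95 0.15728 [-3.2  0.1  7.3] 
-88 0.15735 [-3.6  0.   6.7] 
-82 0.15738 [-2.9 -1.1  6.7] 
-76 0.15742 [-1.1 -1.   3.8] p 5.9 p 8.4 
-70 0.15676 [-4.8 -0.7  9.8] 
-63 0.15695 [-4.4 -1.3  9.2] 
-57 0.15711 [-3.4 -1.5  7.3] 
-51 0.15717 [-3.  -2.   6.8] 
-44 0.15721 [-2.4 -1.7  6.8] 
-38 0.15725 [-1.7 -1.4  5.9] 
-32 0.15725 [-1.8 -1.3  6. ] 
-25 0.15725 [-1.3 -1.4  5.4] 
-19 0.15722 [-0.9 -1.6  5.2] 
-13 0.15718 [-1.2 -1.6  6. ] 
-7 0.15718 [-1.  -1.7  5.8] 
0 0.15717 [-0.6 -1.5  6. ] 
6 0.15717 [ 0.2 -1.3  6.6] 
12 0.1572 [-0.  -1.1  6.2] 
19 0.15721 [ 0.1 -1.4  6. ] 
25 0.15721 [ 1.1 -1.7  5.8] 
31 0.1572 [ 0.4 -0.9  6. ] 
38 0.1572 [ 0.6 -0.8  5.6] 
44 0.15718 [ 1.4 -0.6  6. ] 
50 0.15718 [ 1.3 -0.4  6.3] 
56 0.1572 [1.3 0.  5.6] 
63 0.15718 [ 1.7 -0.2  5.9] 
69 0.15717 [1.4 0.1 6.5] 
75 0.1572 [1.4 0.6 6.4] 
82 0.15721 [1.3 0.5 6.9] 
88 0.15726 [1.4 0.3 6.1] 
94 0.15726 [1.5 1.2 5.6] 
101 0.15724 [1.  1.2 6.4] 
107 0.15726 [1.  1.  5.9] 
113 0.15726 [1.9 1.2 5.2] 
119 0.15722 [1.5 1.2 5.7] 
126 0.1572 [1.1 1.3 6.5] 
132 0.15722 [2.3 1.7 6.6] 
138 0.15725 [1.4 1.6 6.9] 
145 0.1573 [1.8 2.4 6.5] 
151 0.15732 [1.4 1.8 5.7] 
157 0.15731 [1.  2.1 5.9] 
164 0.15731 [1.4 2.7 5.8] 
170 0.1573 [1.1 1.9 5.8] 
176 0.15729 [0.3 0.6 2.3] p 0.8 p -0.0 p 1.5 p 2.1 p 3.1 FOUND
31.675 [ 0.52713904 -0.00103515  0.15534325]
```

```bash
cat > push.py <<'E'
from s import *
d=json.load(open("st.json")); b=np.array(d["b"]); z=d["z"]; a=d["a"]
P=lambda a:C+.052*np.array([np.cos(a),np.sin(a)])
for k in (.06,.12,.17):
    p=P(a+k); r.move_linear([*p,z],feed=.03); g=F(3)-b; print(round(np.degrees(a+k)),g.round(1))
    if k>.08 and np.hypot(*g[:2])>6: break
zend=.1573-.0335
while z>zend and T()<60:
    lat=g[:2]; n=np.hypot(*lat)
    if n>2.5: p=p+np.clip(lat*.00012,-.0015,.0015)
    if g[2]<12: z=max(z-(.0025 if n<5 and g[2]<7 and z<.152 else .0010),zend)
    elif n<=2.5: print("stuck"); break
    if g[2]>20: z+=.0008
    r.move_linear([*p,z],feed=.03); g=F(3)-b; print(p.round(4),round(z,4),g.round(1))
    if np.linalg.norm(g)>32: break
    if z<.1573-.030 and g[2]>12: break
d.update(z=z,p=list(p)); json.dump(d,open("st.json","w")); print(T(),r.read_state()["position"])
E
python3 push.py
```

```text
180 [0.2 0.9 2.3]
183 [0.5 0.5 1.9]
186 [0.3 1.4 2. ]
[ 0.5273 -0.0099] 0.1543 [0.6 0.6 1.4]
[ 0.5273 -0.0099] 0.1533 [0.7 0.5 1.5]
[ 0.5273 -0.0099] 0.1523 [0.9 0.3 3.1]
[ 0.5273 -0.0099] 0.1513 [0.5 1.5 5.3]
[ 0.5273 -0.0099] 0.1488 [3.1 2.  0. ]
[ 0.5277 -0.0097] 0.1463 [2.9 2.4 0.9]
[ 0.528  -0.0094] 0.1438 [2.  2.8 0.7]
[ 0.5282 -0.009 ] 0.1413 [1.5 1.4 0.4]
[ 0.5282 -0.009 ] 0.1388 [1.5 1.3 0.5]
[ 0.5282 -0.009 ] 0.1363 [0.7 1.1 0.1]
[ 0.5282 -0.009 ] 0.1338 [ 0.9  0.6 -0. ]
[ 0.5282 -0.009 ] 0.1313 [ 0.7  1.  -0.3]
[ 0.5282 -0.009 ] 0.1288 [0.4 0.6 0. ]
[ 0.5282 -0.009 ] 0.1263 [ 0.3  0.2 -0. ]
[ 0.5282 -0.009 ] 0.1238 [-4.1  1.1 12.8]
36.625 [ 0.52847193 -0.00910858  0.12501655]
```

Run:
```python
from s import *
d=json.load(open("st.json")); p=d["p"]
r.move_linear([*p,.125],feed=.02); print(F()-d["b"])
r.command_gripper(.085); r.sleep(.2); print(T(),r.read_state()["grip_width"])
r.move_linear([*p,.26],feed=.12); r.sleep(.3)
a=[]
for n in("scene","side"):
    c=r.capture(n); save(c,n+"3"); P=cloud(c)
    m=(np.hypot(P[...,0]-p[0],P[...,1]-p[1])<.04)&(P[...,2]>.1)&(P[...,2]<.185); k=P[m]; print(n,len(k),k[:,2].max(),k[k[:,2]>.165].mean(0),k[k[:,2]<.13].mean(0))
    for t in ["cup","tall_cup","stopper"]:
        for o in r.boxes_of(t,n)[:1]:print(t,w(c,o["point"]).round(3))
a,b=cv2.imread("pics/scene3.png"),cv2.imread("pics/side3.png")
cv2.imwrite("pics/c3.png",np.hstack([cv2.resize(a[130:380,180:460],(400,400)),cv2.resize(b[130:380,190:440],(400,400))]))
print(T(),r.read_state()["position"])
```

```text
[-1.21925888  0.86399273  5.83333043]
37.7083 0.08471972266430598
scene 777 0.17732783242417094 [0.53077649 0.01883377 0.17102276] [0.52056755 0.01163738 0.11895959]
cup [ 0.371 -0.154  0.038]
tall_cup [ 0.721 -0.153  0.041]
stopper [ 0.441 -0.411  0.031]
side 562 0.1750798606816839 [0.53353099 0.01058072 0.16955598] [ 0.52845159 -0.00354702  0.11719878]
cup [ 0.364 -0.143  0.046]
tall_cup [ 0.73  -0.194  0.052]
stopper [ 0.444 -0.438  0.025]
39.6833 [ 0.52823048 -0.00905707  0.26001912]
```

View pics/c3.png

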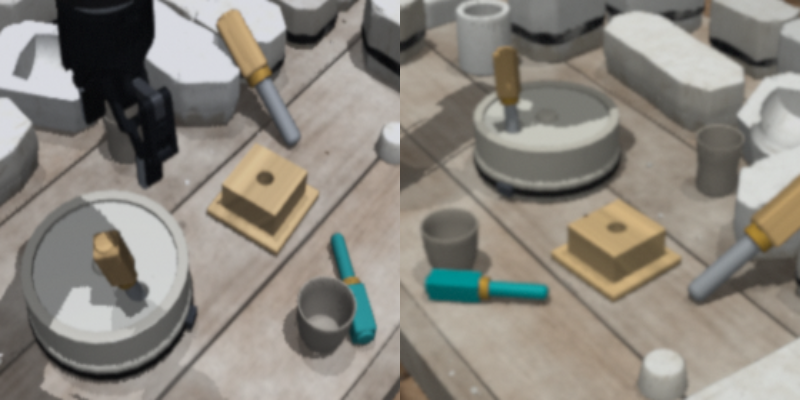

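The rod stands in the vent, leaning about 0.2 rad. Its handle top is at z≈0.177, so the tip is about 31 mm down. The gripper is clear, and the cups and stopper are where they were.

```bash
python3 -c "
from bench import r
r.sleep(.3); print(r.finish_job())"
```

```text
the job is handed in; nothing more can be done
None
```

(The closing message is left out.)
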